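# Pop the bearing shuttle out of the spin tester and catch it

## Task

Press the spin tester's ejector paddle fully down with one fingertip so that the bearing shuttle pops out of its nest, and have the other finger standing in the runway to stop the shuttle before its front reaches the runway's open end. Finish while holding: keep the paddle fully down with the one finger and the popped shuttle resting against the other. Do not pinch or lift the shuttle, and leave everything else on the tray and bench where it is.

Things in the scene. Friction and masses are not known exactly. Their poses are not given: they have to be found in the camera images.
- tester: Benchtop spin tester, fixed on the tray's floor, underside 4 mm above the bench. Origin: on its underside, midway between paddle and runway; z up, the shuttle pops out along -x. In its axes, mm: paddle centre (0, 25), runway centre line y = -25. Grey console x 90 to 200, y -75 to 75, 70 high, with a knurled knob and a spindle on top up to z = 98.
- runway (a point): Point on the runway's bed, on its centre line, straight across from the paddle's centre (50 mm away), 14 mm above the tester's underside; axes as the tester's. The runway is a slick straight channel along x, 38 mm wide inside, with two guide walls 5 mm thick and 6 mm high. It ends, open, 21 mm from here towards -x; the shuttle's front starts 34 mm from here towards +x.
- ejector_top (a point): Centre of the top of the ejector paddle, a square steel pad 30 x 30 mm in a 40 x 40 mm grey socket, its top 36 mm above the tester's underside (40 mm above the bench) when up. It goes straight down 10 mm to a firm stop; its top is then still 12 mm above the runway's bed and 6 mm above the guide walls, and the shuttle's top stands 18 mm higher.
- ejector (a joint): Travel of the paddle, m: 0 up, 0.010 fully down. A spring pushes it up with 1.4 N at the top and 4.9 N fully down, and it rises again when let go. With it sinks a steel gate, 16 mm wide and 5 mm thick, that stands 7 mm above the bed against the shuttle's front; at about 7 mm of travel the gate lets the shuttle go.
- shuttle: Loose aluminium block 44 mm long (along the runway), 34 wide, 30 high, about 0.13 kg, a small bearing in its top. Origin: centre of its underside; axes as the tester's; starts in its nest at tester (56, -25, 14). Once the gate is down a spring drives it along -x with 1 to 2 N, about 0.3 m/s: unless a finger already stands in its way its front is at the open end, 55 mm on, in about 0.2 to 0.3 s.
- enamel_tray: Chipped white enamel steel tray under the tester, fixed, 400 x 340 mm, floor 4 mm thick, rim 15 mm high; origin at the centre of its underside.
- yoyo: Lime plastic yo-yo lying flat on the tray, 56 mm across, 40 mm high; origin at the centre of its underside. Leave alone.
- pick: Stainless bearing shield pick lying on the tray, 120 mm long, 10 mm thick; origin under its middle. Leave alone.
- axle_tin: Round tin of spare axles on the tray, 66 mm across, 30 mm high; origin at the centre of its underside. Leave alone.
- spacer_ring: Steel spacer ring on the tray, 28 mm across, 8 mm high; origin at the centre of its underside. Leave alone.
- mug: White mug on the bench, 80 mm across, 90 mm high; origin at the centre of its underside. Leave alone.
- spare_yoyo: White plastic yo-yo on the bench, 56 mm across, 40 mm high; origin at the centre of its underside. Leave alone.
- lube_bottle: Small white bottle on the bench, 32 mm across, 75 mm high; origin at the centre of its underside. Leave alone.
There are look-alikes about, which are no part of the job. What is shaped like the shuttle but blue or yellow is not meant.

How it is judged:
By the outcome, as a careful person would: the job done as asked, in the order asked, and still so for the second after the job is handed in, while the arm keeps its last pose, push and grip.
It also fails if it takes over 32 s, if anything falls off the work surface, if the arm or the gripper's body presses on something with over 40 N, if the wrist force passes 120 N, or if a joint passes its speed limit or range.

## Robot

A 7-joint arm with a two-finger parallel gripper is mounted at the origin on the work surface. World frame = base frame: x ahead of the robot, y to its left, z up, the work surface at z = 0. Lengths are in m, angles in rad, forces in N, time in s.
With the tool pointing down it reaches from about 0.4 to 0.85 m from the base axis. Payload 4.5 kg.
Tool frame: the origin (TCP) lies on the centre line of the jaws, within the pads' length; the fingertips stand 8 mm ahead of it and the grasp point (between the pads) lies 11 mm behind it; z points along the fingers, x is the direction in which the jaws open and shut, and the axes are right-handed (so a half turn about z gives the same grasp; the last joint's range is limited). The gripper opens to 88 mm and grips with 3 to 60 N. Pads are 18 mm wide; open, the fingers measure 123 mm over their backs; the gripper's body (75 mm by 187 mm) begins 45 mm behind the grasp point.
Start: joints at [1.283, 0.689, -0.195, 1.565, 0.157, 0.902, -0.215], TCP at [0.198, -0.593, 0.247] pointing down, gripper open.
Joint ranges: [-3.01, 3.01], [-0.46, 2.08], [-1.47, 1.51], [0.13, 2.56], [-1, 4.14], [0.04, 2.09], [-2.66, 2.66]. Speed limits (rad/s): [2.57, 2.57, 3.14, 3.14, 3.14, 3.14, 3.14].

## Interface

Orientations are given as a unit quaternion [x, y, z, w].
In Python, from plant import r gives the robot as it stands.
- The arm moves only by the shell command python3 -m pendant 'ROWS' [FORCE]. ROWS is JSON, a list of rows, each a list of 3 entries, a list of its own where there are three numbers: the turn, a rotation vector about the tool's x, y, z in rad, then the shift along the tool's x, y, z in m, then the opening, from 0 (shut) to 1 (fully open). In form: [[[wx, wy, wz], [tx, ty, tz], claw], ...]. A call has 1 to 10 rows; each row is the pose to reach, as a shift and turn from the pose commanded when the call began, along the tool's axes at that moment; what a row does not reach only later rows make up. A row lasts 1/10 s, in which the tool goes at most 50 mm and 8.59 degrees, less where a joint would pass 70% of its speed; a pose out of reach is approached as far as the arm can. A call with a gripper value outside its range is refused whole. The fingers move at their own pace and stop on an object; FORCE is the grip in N (left out, the last holds). Time passes only in rows, so rows that repeat a pose let the fingers close. It gives the time, the measured TCP pose, the force and the opening at its end, in the units of the state.
- r.get_state(): the state, without advancing time (a new reading comes with each control period).
- r.snapshot(name): name is "side" or "top" or "wrist"; returns a dict with "image" (420x560x3 uint8, red, green, blue), "mtx" (3x3 intrinsics, pixels), "dist" ([k1, k2, p1, p2, k3] as OpenCV has them; the pictures are not rectified), "R" (3x3) and "t" (3): a world point X has camera coordinates R X + t; the wrist camera has in their place "T_tool_cam" (4x4, takes a point from camera to tool coordinates, whose origin is the TCP and whose axes are the tool frame's). Camera axes: x right, y down, z forward; pixel columns grow to the right and rows downward; lengths in m; the calibration is good to about 2 mm. A picture is of the moment at which its call begins: read the wrist's pose just before it. There is no depth.
- r.finish_job(): hands the job in, once; it reports no verdict.
The state is a dict: "clock": time; "q": joint angles; "qd": joint speeds; "joint_torque": joint torques, N m; "tool_pos": TCP position; "eef_rot": TCP orientation; "contact_force": force on the tool from outside, world axes, zero at the start; "moment": the same for the moment, N m; "opening": opening from 0.0 (shut) to 1.0 (fully open).
Only numpy, scipy, OpenCV 4.12 (cv2) and the standard library are available. Lean on these libraries where they do the work, as an engineer would, in place of code of your own. Each camera call takes 0.05 s, during which the arm holds its last target. There are 200 camera calls.

## Working session

There is one attempt and no reset: what is moved stays moved. The work goes in short steps, Python scripts to look and compute and a shell command to move; the robot and the scene stay as the last step left them, time stands still between calls to the robot, and variables do not carry over. Pictures are saved under pics/ and viewed, about 8 in all and at most 12, crops included, and the job is handed in when it is done.

```bash
mkdir -p pics; ls; python3 - <<'E'
from plant import r
import cv2,numpy as np
s=r.get_state();print({k:np.round(v,4).tolist() for k,v in s.items()})
for n in("side","top"):
    d=r.snapshot(n);cv2.imwrite(f"pics/{n}0.png",d["image"][:,:,::-1]);print(n,d["mtx"].tolist(),d["dist"],np.round(d["R"],4).tolist(),d["t"])
E
```

```text
pics
{'clock': 0.0, 'q': [1.2827, 0.69, -0.1945, 1.5663, 0.1573, 0.9025, -0.2151], 'qd': [-0.0008, 0.0008, 0.001, 0.0003, -0.0013, 0.0003, 0.0003], 'joint_torque': [0.0004, -52.7564, -1.2672, -15.3431, -0.0527, 0.0065, 0.0002], 'tool_pos': [0.1974, -0.5923, 0.2459], 'eef_rot': [0.8113, -0.5847, -0.0008, -0.0005], 'contact_force': [-0.0893, -0.0279, -0.5445], 'moment': [0.02, 0.0002, -0.0176], 'opening': 1.0013}
side [[461.60863092141926, 0.0, 275.50672905386864], [0.0, 461.60863092141926, 207.7653470936402], [0.0, 0.0, 1.0]] [-0.0949929  0.         0.         0.         0.       ] [[-0.9164, -0.4002, 0.0004], [-0.2029, 0.4638, -0.8624], [0.3449, -0.7904, -0.5063]] [0.56201696 0.14685938 1.25083502]
top [[420.0723333564327, 0.0, 279.7235105675568], [0.0, 420.0723333564327, 206.3904206079302], [0.0, 0.0, 1.0]] [-0.05529522  0.          0.          0.          0.        ] [[-0.0032, -0.9998, 0.0212], [-0.984, -0.0006, -0.1782], [0.1782, -0.0214, -0.9838]] [0.03629733 0.58325946 1.0682207 ]
```

View pics/top0.png

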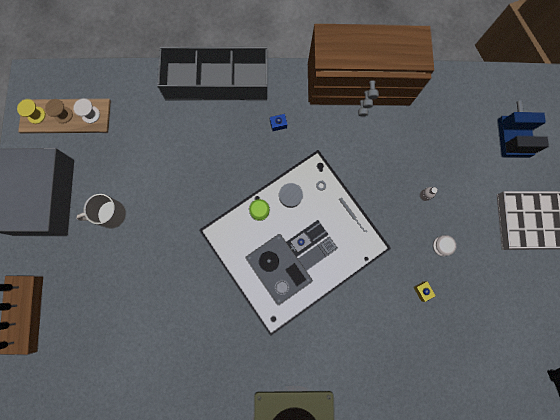

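View pics/side0.png

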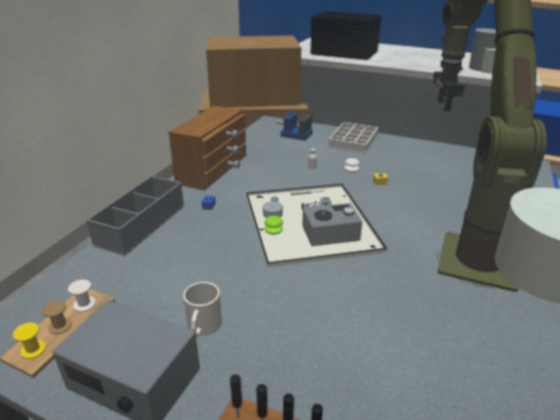

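```bash
python3 - <<'E'
import cv2
im=cv2.imread("pics/top0.png")[205:315,235:375];cv2.imwrite("pics/c1.png",cv2.resize(im,None,fx=5.6,fy=5.4,interpolation=cv2.INTER_CUBIC)[:600,:800])
E
```

```text
(no output)
```

View pics/c1.png

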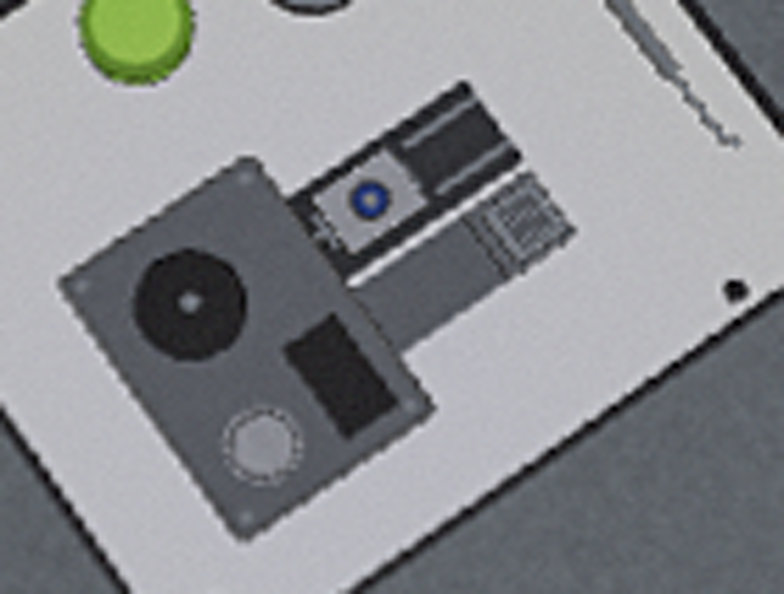

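```bash
cat >h.py <<'E'
import numpy as np,cv2
from scipy.spatial.transform import Rotation as Ro
def ray(d,uv,z,R=None,t=None):
    R=np.array(d["R"]) if R is None else R; t=np.array(d["t"]) if t is None else t
    p=cv2.undistortPoints(np.array(uv,float).reshape(-1,1,2),np.array(d["mtx"]),np.array(d["dist"]))[:,0]
    v=np.c_[p,np.ones(len(p))]@R; c=-R.T@t
    return c+v*((np.array(z)-c[2])/v[:,2])[:,None]
def wristcam(d,s):
    T=np.eye(4);T[:3,:3]=Ro.from_quat(s["eef_rot"]).as_matrix();T[:3,3]=s["tool_pos"]
    M=np.linalg.inv(T@np.array(d["T_tool_cam"]));return M[:3,:3],M[:3,3]
def fit(P,W):  # planar rigid fit tester xy -> world xy
    P=np.array(P,float);W=np.array(W)[:,:2];a=P-P.mean(0);b=W-W.mean(0)
    th=np.arctan2((a[:,0]*b[:,1]-a[:,1]*b[:,0]).sum(),(a*b).sum());c,s=np.cos(th),np.sin(th)
    R=np.array([[c,-s],[s,c]]);o=W.mean(0)-R@P.mean(0);return th,o,(W-(P@R.T+o))
E
python3 - <<'E'
from h import *
from plant import r
d=r.snapshot("top")
c=np.array([[250,158],[62,283],[243,540],[435,408],[370,200],[525,220]])/[5.6,5.4]+[235,205]
z=[.074]*4+[.049,.040]
P=np.array([[90,-75],[200,-75],[200,75],[90,75],[56,-25],[0,25]])/1000
W=ray(d,c,z);print(W.round(4).tolist())
th,o,e=fit(P,W);print(th,np.degrees(th),o,(e*1000).round(1).tolist())
R=np.array([[np.cos(th),-np.sin(th)],[np.sin(th),np.cos(th)]])
print("paddle",R@[0,.025]+o,"runway",R@[0,-.025]+o)
s=r.get_state();print(Ro.from_quat(s["eef_rot"]).as_matrix().round(3).tolist(), r.snapshot("wrist")["T_tool_cam"])
E
```

```text
[[0.5062, 0.0365, 0.074], [0.4468, 0.1225, 0.074], [0.3274, 0.0402, 0.074], [0.3878, -0.0471, 0.074], [0.4883, -0.0205, 0.049], [0.4792, -0.0948, 0.04]]
2.178886618873122 124.84100729895984 [ 0.49981916 -0.08089953] [[-3.8, 0.7], [-0.4, -3.6], [3.4, -0.2], [0.9, 2.7], [-0.0, 0.1], [-0.1, 0.3]]
paddle [ 0.47930065 -0.09518206] runway [ 0.52033767 -0.06661701]
[[0.316, -0.949, -0.001], [-0.949, -0.316, 0.001], [-0.001, 0.0, -1.0]] [[ 9.99999824e-01  2.57425425e-04 -5.35453848e-04 -7.63666784e-04]
 [-8.91826441e-05  9.56083977e-01  2.93092854e-01 -7.48026614e-02]
 [ 5.87388397e-04 -2.93092754e-01  9.56083831e-01 -1.37905052e-01]
 [ 0.00000000e+00  0.00000000e+00  0.00000000e+00  1.00000000e+00]]
```

```bash
cat >>h.py <<'E'
def goto(s,xyz,tyaw):  # tool down, tool y at world angle tyaw -> turn, shift in tool axes
    R0=Ro.from_quat(s["eef_rot"]).as_matrix();y=np.array([np.cos(tyaw),np.sin(tyaw),0]);z=np.array([0,0,-1.])
    R1=np.c_[np.cross(y,z),y,z]
    return Ro.from_matrix(R0.T@R1).as_rotvec().round(4),(R0.T@(np.array(xyz)-s["tool_pos"])).round(4)
E
python3 - <<'E'
from h import *
from plant import r
print(goto(r.get_state(),[.4998,-.0809,.17],2.1789-np.pi))
E
```

```text
(array([-9.000e-04,  8.000e-04, -1.857e+00]), array([-0.3897, -0.4486,  0.0766]))
```

```bash
python3 -m pendant '[[[0,0,-0.14],[-0.03,-0.034,0.006],0.37],[[0,0,-0.28],[-0.06,-0.069,0.012],0.37],[[0,0,-0.42],[-0.09,-0.104,0.018],0.37],[[0,0,-0.56],[-0.12,-0.138,0.023],0.37],[[0,0,-0.7],[-0.15,-0.173,0.029],0.37],[[0,0,-0.84],[-0.18,-0.207,0.035],0.37],[[0,0,-0.98],[-0.21,-0.242,0.041],0.37],[[0,0,-1.12],[-0.24,-0.276,0.047],0.37],[[0,0,-1.26],[-0.27,-0.311,0.053],0.37],[[0,0,-1.4],[-0.3,-0.345,0.059],0.37]]'; python3 - <<'E'
from h import *
from plant import r
s=r.get_state();print(goto(s,[.4998,-.0809,.17],2.1789-np.pi),s["q"])
E
```

```text
clock: 1.2
tool_pos: [0.431, -0.1977, 0.1876]
eef_rot: [0.997, 0.078, 0.0, 0.0]
contact_force: [0.9, -0.5, -0.1]
opening: 0.37
(array([ 4.000e-04, -3.000e-04, -4.516e-01]), array([ 0.0862, -0.1046,  0.0176])) [ 0.6366994   0.62744645 -0.47927928  2.06229357  0.52519004  0.57070001
 -0.05857151]
```

```bash
python3 -m pendant '[[[0,0,-0.14],[0.027,-0.032,0.005],0.37],[[0,0,-0.28],[0.054,-0.065,0.011],0.37],[[0,0,-0.42],[0.08,-0.097,0.016],0.37],[[0,0,-0.4516],[0.0862,-0.1046,0.0176],0.37],[[0,0,-0.4516],[0.0862,-0.1046,0.0176],0.37],[[0,0,-0.4516],[0.0862,-0.1046,0.0176],0.37]]'; python3 - <<'E'
from h import *
from plant import r
s=r.get_state();print(goto(s,[.4998,-.0809,.17],2.1789-np.pi),s["q"],s["tool_pos"],s["eef_rot"],s["contact_force"])
cv2.imwrite("pics/w1.png",r.snapshot("wrist")["image"][:,:,::-1])
E
```

```text
clock: 1.8
tool_pos: [0.4986, -0.0845, 0.1699]
eef_rot: [0.955, 0.295, -0.001, 0.001]
contact_force: [-0.1, -0.4, 0.2]
opening: 0.372
(array([ 0.0004,  0.0023, -0.0084]), array([ 0.003 , -0.0023, -0.0001])) [ 0.42053093  0.70570971 -0.5641429   1.9841508   0.62961683  0.63289938
  0.03969278] [ 0.4986029  -0.08449951  0.16986692] [ 9.55374640e-01  2.95394548e-01 -1.03129937e-03  5.43347083e-04] [-0.09500827 -0.42039895  0.21273089]
```

View pics/w1.png

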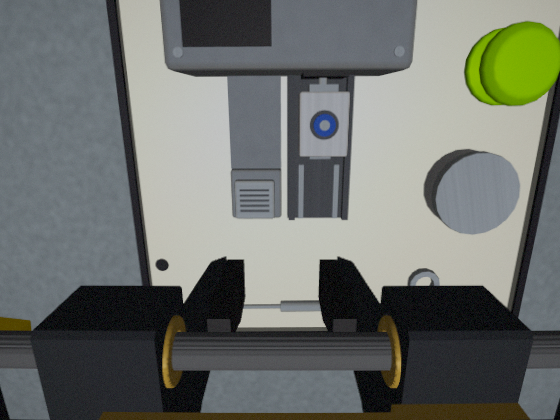

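```bash
python3 - <<'E'
from h import *
from plant import r
s=r.get_state();d=r.snapshot("wrist");R,t=wristcam(d,s)
uv=[[255,198.5],[324,125],[289.5,219],[348,219]];P=np.array([[0,25],[56,-25],[-21,-1],[-21,-49]])/1000
W=ray(d,uv,[.04,.049,.020,.020],R,t);print(W.round(4).tolist())
th,o,e=fit(P[:2],W[:2]);print(th,o,e*1000);th,o,e=fit(P,W);print(th,o,(e*1000).round(1).tolist())
T=np.linalg.inv(d["T_tool_cam"])
pts=np.array([[x,y,z] for x in(-.03375,-.01625) for y in(-.009,.009) for z in(.008,-.03)])
p,_=cv2.projectPoints(pts@T[:3,:3].T+T[:3,3],np.zeros(3),np.zeros(3),np.array(d["mtx"]),np.array(d["dist"]))
print(np.c_[pts*1000,p[:,0]].round(1).tolist())
im=d["image"][235:345,150:410,::-1];cv2.imwrite("pics/w2.png",cv2.resize(cv2.convertScaleAbs(im,alpha=2.5,beta=20),None,fx=3,fy=3))
E
```

```text
[[0.4787, -0.0931, 0.04], [0.4885, -0.0203, 0.049], [0.5135, -0.097, 0.02], [0.5532, -0.0699, 0.02]]
2.1666669925469693 [ 0.49933266 -0.07986106] [[ 0.10324982  0.77182525]
 [-0.10324982 -0.77182525]]
2.171336619865839 [ 0.50012741 -0.0800206 ] [[-0.8, 1.0], [-0.6, -0.6], [0.6, -0.3], [0.7, -0.2]]
[[-33.8, -9.0, 8.0, 204.7, 261.6], [-33.8, -9.0, -30.0, 182.1, 309.6], [-33.8, 9.0, 8.0, 207.2, 298.5], [-33.8, 9.0, -30.0, 186.3, 354.7], [-16.2, -9.0, 8.0, 245.1, 261.7], [-16.2, -9.0, -30.0, 234.3, 309.8], [-16.2, 9.0, 8.0, 246.3, 298.6], [-16.2, 9.0, -30.0, 236.3, 354.9]]
```

View pics/w2.png

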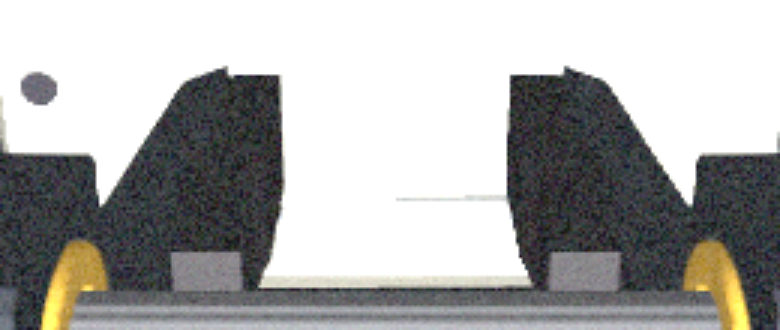

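```bash
cat >>h.py <<'E'
TH,O=2.174,np.array([.4999,-.0803])
def TW(x,y,z): c,s=np.cos(TH),np.sin(TH);return [O[0]+c*x-s*y,O[1]+s*x+c*y,z]
E
python3 - <<'E'
from h import *
from plant import r
s=r.get_state();print(goto(s,TW(-.002,0,.058),TH-np.pi),s["clock"])
E
```

```text
(array([ 0.0008,  0.0021, -0.0045]), array([ 0.0041, -0.0013,  0.112 ])) 1.9
```

```bash
python3 -m pendant '[[[0.001,0.002,-0.0045],[0.004,-0.001,0.03],0.43],[[0.001,0.002,-0.0045],[0.004,-0.001,0.06],0.43],[[0.001,0.002,-0.0045],[0.004,-0.001,0.085],0.43],[[0.001,0.002,-0.0045],[0.004,-0.001,0.105],0.43],[[0.001,0.002,-0.0045],[0.004,-0.001,0.112],0.43],[[0.001,0.002,-0.0045],[0.004,-0.001,0.112],0.43],[[0.001,0.002,-0.0045],[0.004,-0.001,0.112],0.43],[[0.001,0.002,-0.0045],[0.004,-0.001,0.112],0.43]]'; python3 - <<'E'
from h import *
from plant import r
s=r.get_state();print(goto(s,TW(-.002,0,.058),TH-np.pi),s["tool_pos"],s["contact_force"])
d=r.snapshot("wrist");cv2.imwrite("pics/w3.png",cv2.convertScaleAbs(d["image"][:,:,::-1],alpha=1.6))
E
```

```text
clock: 2.7
tool_pos: [0.5029, -0.0801, 0.0592]
eef_rot: [0.954, 0.299, 0.002, -0.0]
contact_force: [0.2, 0.2, 0.5]
opening: 0.427
(array([ 0.0002, -0.0034,  0.0032]), array([-0.0026,  0.0004,  0.0011])) [ 0.50291888 -0.08009706  0.05915392] [0.24606912 0.2132854  0.48719214]
```

View pics/w3.png

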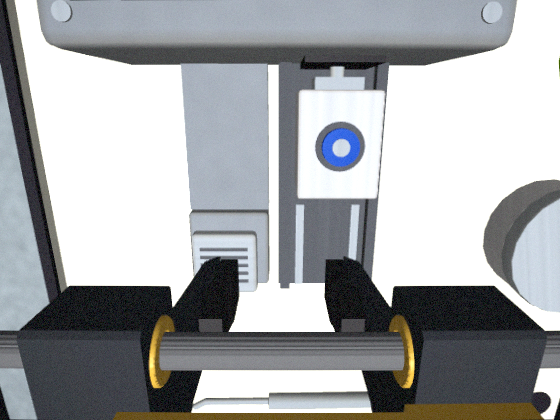

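```bash
python3 - <<'E'
from h import *
from plant import r
s=r.get_state();d=r.snapshot("wrist");R,t=wristcam(d,s)
uv=[[224.5,262],[340,148],[299,230],[355,230],[299,210],[357,210],[217,259],[238,262],[327,262],[347,259]]
W=ray(d,uv,[.04,.049,.024,.024,.024,.024]+[s["tool_pos"][2]-.008]*4,R,t)
RT=Ro.from_quat(s["eef_rot"]).as_matrix()
print(((W-s["tool_pos"])@RT*1000).round(1).tolist());print(fit(np.array([[0,25],[56,-25]])/1000,W[:2]))
g=cv2.cvtColor(d["image"],cv2.COLOR_RGB2GRAY);print(g[232,180:270].tolist(),g[225,270:390].tolist())
E
```

```text
[[-27.0, -3.8, 19.0], [22.9, -57.6, 10.2], [8.2, -13.8, 35.1], [36.2, -13.7, 35.2], [8.1, -24.2, 35.1], [36.6, -24.2, 35.2], [-28.3, -10.3, 7.9], [-19.3, -8.9, 7.9], [19.2, -8.8, 8.1], [27.8, -10.2, 8.1]]
(np.float64(2.15901818872547), array([ 0.49927906, -0.07930035]), array([[ 0.00011771,  0.00083149],
       [-0.00011771, -0.00083149]]))
[195, 194, 194, 193, 195, 194, 195, 194, 193, 193, 114, 104, 111, 104, 68, 64, 60, 62, 60, 64, 62, 59, 63, 61, 66, 65, 59, 63, 66, 65, 67, 64, 63, 63, 59, 68, 59, 64, 62, 62, 62, 63, 62, 62, 64, 62, 63, 63, 58, 60, 61, 66, 62, 65, 63, 66, 63, 64, 64, 59, 64, 62, 62, 66, 63, 62, 64, 61, 61, 65, 61, 66, 62, 64, 64, 79, 115, 114, 116, 115, 115, 116, 115, 115, 115, 113, 107, 93, 74, 147] [194, 195, 194, 193, 194, 194, 195, 188, 134, 70, 67, 69, 68, 65, 67, 66, 67, 68, 66, 68, 65, 72, 73, 68, 70, 89, 139, 138, 133, 137, 135, 137, 134, 113, 68, 64, 68, 70, 66, 69, 69, 67, 67, 68, 68, 64, 64, 68, 68, 71, 69, 68, 72, 69, 70, 70, 72, 71, 69, 70, 67, 68, 67, 70, 65, 64, 72, 66, 68, 67, 71, 68, 67, 70, 68, 67, 66, 69, 67, 78, 114, 138, 136, 136, 137, 137, 137, 129, 81, 68, 66, 70, 70, 62, 22, 21, 47, 66, 69, 67, 68, 70, 69, 64, 67, 76, 142, 193, 194, 193, 194, 192, 193, 195, 193, 193, 193, 192, 193, 193]
```

```bash
python3 -m pendant '[[[0,-0.003,0.003],[-0.0023,-0.0015,0.0],0.43],[[0,-0.003,0.003],[-0.0023,-0.0015,0.004],0.43],[[0,-0.003,0.003],[-0.0023,-0.0015,0.008],0.43],[[0,-0.003,0.003],[-0.0023,-0.0015,0.011],0.43],[[0,-0.003,0.003],[-0.0023,-0.0015,0.014],0.43],[[0,-0.003,0.003],[-0.0023,-0.0015,0.017],0.43],[[0,-0.003,0.003],[-0.0023,-0.0015,0.020],0.43],[[0,-0.003,0.003],[-0.0023,-0.0015,0.022],0.43],[[0,-0.003,0.003],[-0.0023,-0.0015,0.022],0.43],[[0,-0.003,0.003],[-0.0023,-0.0015,0.022],0.43]]'
```

```text
clock: 3.8
tool_pos: [0.4995, -0.0799, 0.0379]
eef_rot: [0.955, 0.297, -0.0, 0.001]
contact_force: [-3.5, 0.6, 23.6]
opening: 0.434
```

```bash
python3 - <<'E'
from h import *
from plant import r
s=r.get_state();print(s["tool_pos"],s["contact_force"],s["moment"])
d=r.snapshot("wrist");cv2.imwrite("pics/w4.png",cv2.convertScaleAbs(d["image"][:,:,::-1],alpha=1.6))
E
```

```text
[ 0.49947302 -0.07991792  0.03789989] [-3.50454211  0.61177933 23.5867698 ] [-0.23116134  1.14200941 -0.13481646]
```

View pics/w4.png

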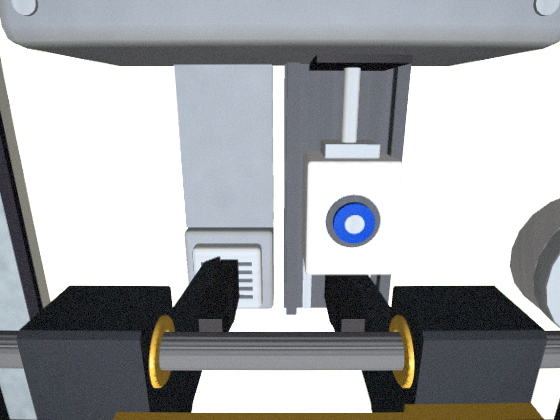

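```bash
python3 -m pendant '[[[0,0,0],[0,0,0],0.43],[[0,0,0],[0,0,0],0.43],[[0,0,0],[0,0,0],0.43],[[0,0,0],[0,0,0],0.43]]'; python3 - <<'E'
from h import *
from plant import r
s=r.get_state();d=r.snapshot("wrist");R,t=wristcam(d,s)
hsv=cv2.cvtColor(d["image"],cv2.COLOR_RGB2HSV);m=cv2.inRange(hsv,(105,150,80),(130,255,255))
M=cv2.moments(m);uv=[[M["m10"]/M["m00"],M["m01"]/M["m00"]],[347,274]];print(uv,m.sum()/255)
W=ray(d,uv,[.049,.048],R,t);print(((W-s["tool_pos"])@Ro.from_quat(s["eef_rot"]).as_matrix()*1000).round(1))
c,q=np.cos(TH),np.sin(TH);print("tester xy",((W[:,:2]-O)@np.array([[c,-q],[q,c]])*1000).round(1),s["contact_force"])
E
```

```text
clock: 4.25
tool_pos: [0.4995, -0.0799, 0.0379]
eef_rot: [0.955, 0.297, -0.0, 0.001]
contact_force: [-3.0, 1.0, 24.7]
opening: 0.432
[[353.68004012036107, 222.55165496489468], [347, 274]] 997.0
[[ 25.7 -33.4 -11.1]
 [ 24.6 -12.2 -10.1]]
tester xy [[ 33.9 -25.6]
 [ 12.8 -24.5]] [-3.02143459  0.96567047 24.69417729]
```

```bash
python3 - <<'E'
from h import *
from plant import r
a=r.snapshot("wrist")["image"][245:335,290:410,::-1];b=r.snapshot("top")["image"][215:275,280:360,::-1]
f=lambda i,k,g:cv2.resize(cv2.convertScaleAbs(i,alpha=g,beta=10),(400,k),interpolation=cv2.INTER_CUBIC)
cv2.imwrite("pics/c2.png",np.hstack([f(a,300,3),f(b,300,1.2)]))
E
```

```text
(no output)
```

View pics/c2.png

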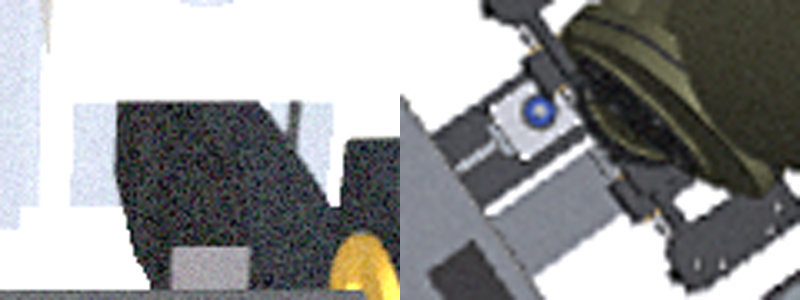

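The shuttle covers the fingertip in this view, so contact isn't proven. I'll slide the finger 2 mm down the runway, with the paddle held down, and see whether the shuttle follows.

```bash
python3 -m pendant '[[[0,0,0],[0,0.001,0],0.43],[[0,0,0],[0,0.002,0],0.43],[[0,0,0],[0,0.003,0],0.43],[[0,0,0],[0,0.003,0],0.43],[[0,0,0],[0,0.003,0],0.43],[[0,0,0],[0,0.003,0],0.43]]'; python3 - <<'E'
from h import *
from plant import r
s=r.get_state();d=r.snapshot("wrist");R,t=wristcam(d,s)
hsv=cv2.cvtColor(d["image"],cv2.COLOR_RGB2HSV);m=cv2.inRange(hsv,(105,150,80),(130,255,255))
M=cv2.moments(m);uv=[[M["m10"]/M["m00"],M["m01"]/M["m00"]]]
W=ray(d,uv,[.049],R,t);print(uv,((W-s["tool_pos"])@Ro.from_quat(s["eef_rot"]).as_matrix()*1000).round(1))
c,q=np.cos(TH),np.sin(TH);f=lambda p:((p-O)@np.array([[c,-q],[q,c]])*1000).round(1)
print("tester xy",f(W[:,:2]),"tcp",f(s["tool_pos"][:2]),s["tool_pos"],s["contact_force"])
E
```

```text
clock: 5.0
tool_pos: [0.4996, -0.0801, 0.0379]
eef_rot: [0.955, 0.298, -0.001, -0.001]
contact_force: [-6.8, 6.2, 27.6]
opening: 0.43
[[353.8199195171026, 222.2897384305835]] [[ 25.8 -33.5 -11.1]]
tester xy [[ 33.8 -25.6]] tcp [0.3 0.1] [ 0.49959056 -0.08010263  0.03785208] [-6.7828528   6.23507688 27.58154064]
```

```bash
python3 -m pendant '[[[0,0,0],[0,0,-0.0006],0.43],[[0,0,0],[0,0,-0.0012],0.43],[[0,0,0],[0,0.001,-0.0012],0.43],[[0,0,0],[0,0.002,-0.0012],0.43],[[0,0,0],[0,0.002,-0.0012],0.43],[[0,0,0],[0,0.002,-0.0012],0.43]]'; cat >chk.py <<'E'
from h import *
from plant import r
s=r.get_state();d=r.snapshot("wrist");R,t=wristcam(d,s)
hsv=cv2.cvtColor(d["image"],cv2.COLOR_RGB2HSV);m=cv2.inRange(hsv,(105,150,80),(130,255,255))
M=cv2.moments(m);uv=[[M["m10"]/M["m00"],M["m01"]/M["m00"]]]
W=ray(d,uv,[.049],R,t);print(uv,((W-s["tool_pos"])@Ro.from_quat(s["eef_rot"]).as_matrix()*1000).round(1))
c,q=np.cos(TH),np.sin(TH);f=lambda p:((p-O)@np.array([[c,-q],[q,c]])*1000).round(1)
print("tester xy",f(W[:,:2]),"tcp",f(s["tool_pos"][:2]),s["tool_pos"],s["contact_force"])
E
python3 chk.py
```

```text
clock: 5.65
tool_pos: [0.4997, -0.0802, 0.0381]
eef_rot: [0.954, 0.299, -0.002, -0.003]
contact_force: [-7.2, 8.3, 17.2]
opening: 0.43
[[353.7092555331992, 221.66599597585514]] [[ 25.8 -33.6 -10.8]]
tester xy [[ 33.8 -25.6]] tcp [0.2 0.1] [ 0.49968499 -0.08019411  0.03806123] [-7.18881636  8.26547882 17.19667103]
```

```bash
python3 -m pendant '[[[0,0,0],[0,-0.001,-0.0003],0.43],[[0,0,0],[0,-0.001,-0.0006],0.43],[[0,0,0],[0,-0.001,-0.0006],0.43],[[0,0,0],[0,-0.001,-0.0006],0.43]]'; python3 chk.py
```

```text
clock: 6.1
tool_pos: [0.5001, -0.0807, 0.0382]
eef_rot: [0.955, 0.298, -0.001, -0.002]
contact_force: [-5.6, 5.4, 11.5]
opening: 0.43
[[353.44534412955466, 221.96457489878543]] [[ 25.7 -33.4 -10.7]]
tester xy [[ 33.  -25.7]] tcp [-0.4  0. ] [ 0.50013364 -0.08065291  0.03822597] [-5.55346583  5.44367088 11.46634934]
```

The finger slid about 0.7 mm and the shuttle moved with it, so the shuttle is resting on the finger. I'll firm up the press a little and check everything is steady.

```bash
python3 -m pendant '[[[0,0,0],[0,-0.001,0.0004],0.43],[[0,0,0],[0,-0.0015,0.0008],0.43],[[0,0,0],[0,-0.0015,0.0008],0.43],[[0,0,0],[0,-0.0015,0.0008],0.43],[[0,0,0],[0,-0.0015,0.0008],0.43]]'; python3 chk.py; python3 -m pendant '[[[0,0,0],[0,0,0],0.43],[[0,0,0],[0,0,0],0.43],[[0,0,0],[0,0,0],0.43],[[0,0,0],[0,0,0],0.43],[[0,0,0],[0,0,0],0.43]]'; python3 chk.py
```

```text
clock: 6.65
tool_pos: [0.5001, -0.0806, 0.0381]
eef_rot: [0.955, 0.298, -0.001, -0.001]
contact_force: [-3.8, 2.8, 16.7]
opening: 0.434
[[353.5480283114257, 222.3670374115268]] [[ 25.7 -33.4 -10.9]]
tester xy [[ 33.1 -25.7]] tcp [-0.3  0. ] [ 0.50005308 -0.08057839  0.03809647] [-3.84587087  2.78122522 16.68103103]
clock: 7.2
tool_pos: [0.5001, -0.0806, 0.0381]
eef_rot: [0.955, 0.298, -0.001, -0.001]
contact_force: [-3.7, 2.9, 17.1]
opening: 0.43
[[353.51668351870575, 222.35692618806877]] [[ 25.7 -33.4 -10.9]]
tester xy [[ 33.1 -25.6]] tcp [-0.3  0. ] [ 0.50005864 -0.0805929   0.03810822] [-3.74638482  2.90040429 17.13909268]
```

```bash
python3 -c "
from plant import r
print(r.finish_job())"
```

```text
the job is handed in; nothing more can be done
None
```

I pressed the ejector paddle fully down with one fingertip. The shuttle popped out and is resting against the other finger, which was already standing in the runway. I handed the job in while still holding, at about 7 s.

**Paddle:** at hand-in the fingertip was about 30 mm above the bench, which is the paddle's bottom stop. It pressed with about 17 N against the 4.9 N spring.

**Shuttle:** it came forward about 23 mm, which puts its front about 32 mm short of the runway's open end. It did not move between the last two readings.

**Contact with the stopping finger:**
- **Follow test:** when I eased the finger about 0.7 mm along the runway, the shuttle followed by about 0.8 mm.
- **Gap reading that disagreed:** the wrist camera put the shuttle's front 2–3 mm ahead of where I expected the finger's face. That is about the camera's calibration error.
- **Sideways force, not conclusive:** it pointed against the shuttle's push, probably because of friction on the paddle.
- **First two tries at the follow test:** friction held the finger in place and sideways force built up to about 11 N. I reduced the press and then the sideways load, and it slid.

I saw no contact with anything else in the views I took. I did not take a final picture of the other items on the tray and bench.

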